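# Hang the second sample board on the bench hook

## Task

A copper sample board is hanging on the stand's hook and a second one lies on the bench. Hang the second board on the same hook by its hole, in front of the first, and push both back along the hook until they sit together against the post, hanging straight and still. The first board must stay on the hook, the stand is not fixed down so take care not to rock it or shove it out of place, and leave the other things on the bench alone.

Things in the scene. Friction and masses are not known exactly. Their poses are not given: they have to be found in the camera images.
- stand: Free-standing hook stand, about 4 kg: dark cast base 160 x 160 x 18 mm, wooden post 40 (x) x 45 mm (y), top at z = 270 mm, one steel hook of 8 mm round bar on its front face. Over about 11 N on the hook or post top towards +x tips it. Origin: centre of the base's underside, z up. The hook leaves the post to the stand's -x: a level run of 45 mm, then an oblique end of 35 mm rising at 60 degrees.
- hook_root (a point): The point where the hook's centre line leaves the post's front face, 250 mm above the bench; same axes as the stand (x into the post, y across it, z up).
- hook_bend (a point): On the hook's centre line, where the level run turns into the oblique end: 45 mm from hook_root along the stand's -x.
- hook_tip (a point): Centre of the round tip of the oblique end (the metal ends 4 mm beyond it): 17.5 mm farther along the stand's -x and 30 mm higher than hook_bend.
- hung_board: First sample board, hanging by its hole on the level run, free to slide along it and swing: wooden board 160 x 60 x 6 mm, 130 g, with a thin chased copper sheet (lozenge pattern) on one face. Origin: centre of the bare wooden face; x along the length towards the hole, z out of the copper face. As it hangs x is up and z points away from the post.
- hung_board_hole (a point): Centre of the first board's round hanging hole, at mid thickness: 14 mm diameter, 64 mm from the board's middle and 16 mm from its end (brass eyelet). Hanging on the level run it is 3 mm below the hook's centre line.
- loose_board: The second sample board, lying flat on the bench with the copper face up: the same 160 x 60 x 6 mm size, hole and mass, copper sheet with a wave pattern. Origin: centre of the bare underside; x along the length towards the hole, z out of the copper face.
- loose_board_hole (a point): Centre of the second board's round hanging hole, at mid thickness: 14 mm diameter, 64 mm from the board's middle and 16 mm from its end (brass eyelet).
- chasing_hammer: Chasing hammer 245 mm long lying on the bench, bystander. Origin under the middle of its shaft.
- mallet: Wooden mallet, barrel head 64 mm in diameter and 105 mm long, handle reaching 180 mm from its axis, lying on the bench, bystander. Origin under the head.
- copper_blank: Plain copper plate 110 x 70 x 4 mm without a hole, lying on the bench, bystander. Origin: centre of its underside.
- glue_jar: White jar 72 mm in diameter and 95 mm tall, bystander. Origin: centre of its underside.
- pitch_bowl: Cast pitch bowl 152 mm in diameter and 80 mm tall on a rubber ring, bystander. Origin: centre of its underside.
Not all that is in view belongs to the job. What is shaped like the hung_board but purple is not meant.

How it is judged:
By the outcome, as a careful person would: the job done as asked, in the order asked, and still so for the second after the job is handed in, with the robot touching nothing.
It also fails if it takes over 64 s, if anything falls off the work surface, if the arm or the gripper's body presses on something with over 40 N, if the wrist force passes 120 N, or if a joint passes its speed limit or range.

## Robot

A 7-joint arm with a two-finger parallel gripper is mounted at the origin on the work surface. World frame = base frame: x ahead of the robot, y to its left, z up, the work surface at z = 0. Lengths are in mm, angles in rad, forces in N, time in s.
With the tool pointing down it reaches from about 400 to 875 mm from the base axis. Payload 19.3 kg.
Tool frame: the origin (TCP) lies at the very end of the fingers, on their centre line; the grasp point (between the pads) lies 19 mm behind it (arm.grip_point_offset is the distance from the TCP to the grasp point, in mm); z points along the fingers, y is the line along which they close (so a half turn about z gives the same grasp; the last joint's range is limited). The gripper opens to 85 mm and grips with 20 to 120 N. Pads are 22 mm wide; open, the fingers measure 114 mm over their backs; the gripper's body (76 mm by 85 mm) begins 54 mm behind the grasp point. The pads swing forward as they close: fully open they stand 13 mm farther back than shut.
Start: joints at [-1.197, 0.521, -0.036, 1.599, 0.021, 1.021, -0.113], TCP at [268.375, 564.437, 205.091] pointing down, gripper open.
Joint ranges: [-2.91, 2.91], [-0.3, 2.13], [-1.5, 1.42], [0.17, 2.43], [-1.26, 4.41], [0.16, 1.93], [-2.52, 2.52]. Speed limits (rad/s): [1.89, 1.89, 2.39, 2.39, 3.01, 3.01, 3.01].

## Interface

Orientations are given as [roll, pitch, yaw] about the fixed x, y, z axes, in that order (R = Rz(yaw) Ry(pitch) Rx(roll)).
In Python, from station import arm gives the robot as it stands.
- The arm moves only by the tool send_rows, never from a script. Its argument "moves" is one flat list of numbers, 4 for each row, row after row: the shift along the tool's x, y, z in units of 50 cm (1.0 is 50 cm), then the turn about the tool's z in units of 120 degrees (1.0 is 120 degrees). In form: [x, y, z, yaw, x, y, z, yaw, ...]. A call has 1 to 12 rows; each row is the pose to reach, as a shift and turn from the pose commanded when the call began, along the tool's axes at that moment; what a row does not reach only later rows make up. A row lasts 1/10 s, in which the tool goes at most 50 mm and 8.59 degrees, less where a joint would pass 70% of its speed; a pose out of reach is approached as far as the arm can. A call with a number of a shift or a turn outside -1 to 1 is refused whole. A call with a gripper value outside its range is refused whole. "fingers" is the opening, from -1 (shut) to 1 (fully open), set as the call begins (left out, the last holds). The fingers move at their own pace and stop on an object; "newtons" is the grip in N (left out, the last holds). Time passes only in rows, so rows that repeat a pose let the fingers close. It gives the time, the measured TCP pose, the force, the opening and the grip force at its end, in the units of the state.
- arm.sense(): the state, without advancing time (a new reading comes with each control period).
- arm.get_image(name): name is "scene" or "top"; returns the picture (384x512x3 uint8, blue, green, red); there is no depth.
- arm.get_calibration(name): a dict with "mtx" (3x3 intrinsics, pixels), "xyz" and "rotation" of the camera in the world. Camera axes: x right, y down, z forward; pixel columns grow to the right and rows downward; lengths in mm; the calibration is good to about 2 mm. A picture is of the moment at which its call begins. get_calibration takes no time and is no camera call.
- arm.sign_off(): hands the job in; it is judged then, once.
The state is a dict: "clock": time; "joint_positions": joint angles; "qvel": joint speeds; "effort": joint torques, N m; "ee_pos": TCP position; "tool_rot": TCP orientation; "ft_force": force on the tool from outside, world axes, zero at the start; "wrist_torque": the same for the moment, N m; "gripper_width": finger opening in mm; "grip_force": force on a finger pad.
Only numpy, scipy, OpenCV 4.12 (cv2) and the standard library are available. Lean on these libraries where they do the work, as an engineer would, in place of code of your own. Each camera call takes 0.05 s, during which the arm holds its last target. There are 200 camera calls.

## Working session

There is one attempt and no reset: what is moved stays moved. The work goes in short steps, Python scripts to look and compute and a tool call to move; the robot and the scene stay as the last step left them, time stands still between calls to the robot, and variables do not carry over. Pictures are saved under pics/ and viewed, at most 10 in all, crops included, and the job is handed in when it is done.

Besides the shell and the picture viewer there is one more tool, called after "Emit:" as a command line: name --argument value ..., lists and objects as JSON in quotes. send_rows: Moves the arm, as the interface text tells. Its arguments: {"type":"object","properties":{"moves":{"type":"array","items":{"type":"number","minimum":-1,"maximum":1}},"fingers":{"type":"number"},"newtons":{"type":"number"}},"required":["moves"]}

```bash
ls; mkdir -p pics
python3 - <<'E'
from station import arm
import cv2
for n in("scene","top"):
    cv2.imwrite(f"pics/{n}0.png",arm.get_image(n)); c=arm.get_calibration(n); print(n,c)
print(arm.sense(), arm.grip_point_offset)
E
```

```text
pics
scene {'mtx': array([[376.44003915,   0.        , 250.77049185],
       [  0.        , 376.44003915, 190.58096626],
       [  0.        ,   0.        ,   1.        ]]), 'xyz': array([1335.52763236, -366.55011192,  738.47497042]), 'rotation': array([-2.15806717, -0.02194134,  1.21571397])}
top {'mtx': array([[499.31136156,   0.        , 258.66599904],
       [  0.        , 499.31136156, 193.60805145],
       [  0.        ,   0.        ,   1.        ]]), 'xyz': array([ 441.07499574,  -68.29820611, 1694.46030577]), 'rotation': array([-3.0668137 , -0.00362215, -1.54282928])}
{'clock': 0.1, 'joint_positions': array([-1.1972072 ,  0.52192974, -0.03633986,  1.5999498 ,  0.02118518,
        1.02109948, -0.11281001]), 'qvel': array([-5.71441997e-04, -6.13203121e-05,  1.02079384e-03, -3.05683845e-03,
       -7.16055149e-05, -1.07063864e-03,  3.99465963e-04]), 'effort': array([ 2.10062302e-03, -9.28483701e+01,  1.98386975e+00, -3.70532191e+01,
        1.81302888e-02,  5.44847280e-03, -9.36619290e-05]), 'ee_pos': array([268.23352712, 564.15028787, 204.59895376]), 'tool_rot': array([-3.14059185e+00,  5.13965022e-05,  2.69778557e+00]), 'ft_force': array([ 0.35575666, -0.63635398, -0.13866732]), 'wrist_torque': array([-0.06037215, -0.02959526, -0.05638343]), 'grip_force': 0.0, 'gripper_width': 85.33673928453845} 18.700000000000003
```

View pics/scene0.png

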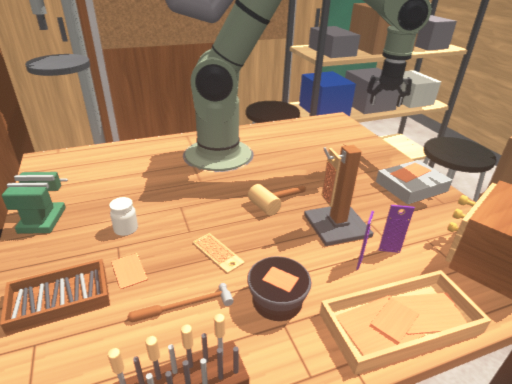

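View pics/top0.png

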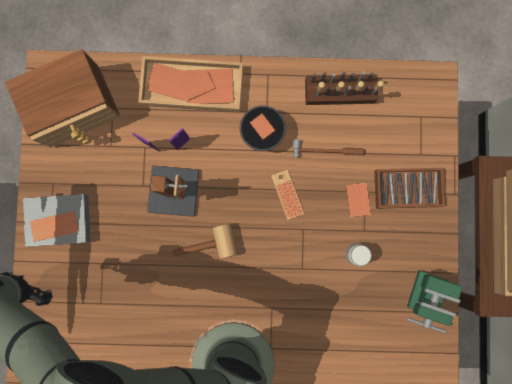

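The scene view shows the stand at about (340,200) with the hook pointing left, and the loose board at about (218,252). The top view shows the stand base at (174,191), the loose board at (288,195) with its hole end at about (280,177), the mallet at (220,242) and the bowl at (262,128). I'll enlarge crops for measuring.

```bash
cat > h.py <<'E'
import numpy as np, cv2
from scipy.spatial.transform import Rotation as Ro
from station import arm
C={n:arm.get_calibration(n) for n in("scene","top")}
def proj(n,P):
    c=C[n]; R=Ro.from_euler('xyz',c['rotation']).as_matrix()
    q=(np.atleast_2d(P)-c['xyz'])@R; q=q/q[:,2:]
    return (q@c['mtx'].T)[:,:2]
def ray(n,uv,z):
    c=C[n]; R=Ro.from_euler('xyz',c['rotation']).as_matrix()
    d=R@np.linalg.solve(c['mtx'],[uv[0],uv[1],1]); return c['xyz']+d*(z-c['xyz'][2])/d[2]
def crop(img,x0,y0,w,h,s,f):
    cv2.imwrite(f,cv2.resize(img[y0:y0+h,x0:x0+w],None,fx=s,fy=s,interpolation=cv2.INTER_CUBIC))
E
python3 - <<'E'
from h import *
t=cv2.imread('pics/top0.png'); s=cv2.imread('pics/scene0.png')
crop(t,140,155,170,80,4.7,'pics/tc.png')
crop(s,290,135,100,115,5,'pics/sc.png')
# board contour in top: orange vs. wood is tough; print base proj check
print(ray('top',(233,355),0), ray('top',(174,191),9), ray('top',(288,195),6), ray('scene',(218,252),6), ray('top',(280,177),6))
print(proj('scene',[0,0,0]),proj('top',[0,0,0]))
E
```

```text
[28.29097047 -0.68767473  0.        ] [568.22700216 215.79979341   9.        ] [ 565.77158708 -170.44205978    6.        ] [ 572.23473053 -164.72708869    6.        ] [ 626.34739677 -141.79972502    6.        ]
[[217.67516194 153.79702418]] [[232.52158037 363.70012816]]
```

View pics/tc.png

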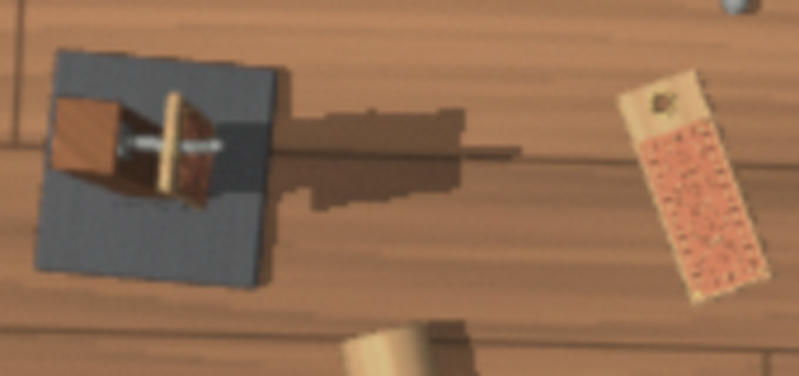

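View pics/sc.png

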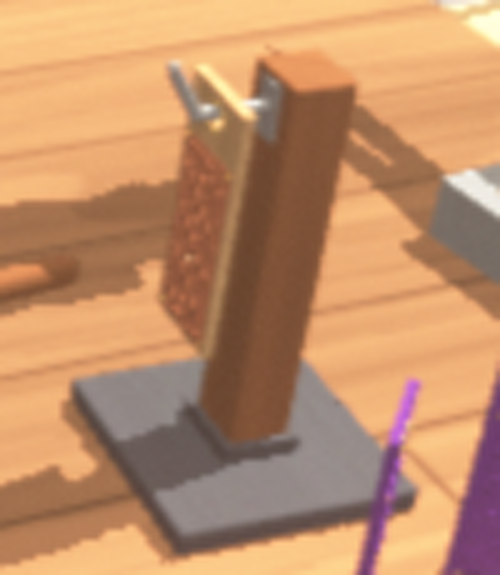

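The crops show the base corners, the post top, the hook tip (top view crop (218,147), scene crop (176,68)), the first board about mid-way on the level run, and the loose board's corners and hole (663,102). Now I'll fit the poses.

```bash
cat > fit.py <<'E'
from h import *
from scipy.optimize import least_squares
T=lambda p:np.array(p)/4.7+[140,155]-0.4; S=lambda p:np.array(p)/5+[290,135]-0.4
b=80;hx=-65+0
def fit(obs,p0,bias):
    ns=3
    def res(p,full=False):
        R=Ro.from_euler('z',p[2]).as_matrix(); r=[]
        for n,uv,L in obs: r.append(proj(n,R@np.array(L)+[p[0],p[1],0])[0]-uv)
        return np.array(r).ravel()
    s=least_squares(res,p0,loss='soft_l1'); return s.x,res(s.x).reshape(-1,2).round(1)
# post offset xo unknown: add as param through two fits
base=[('top',T(q),l) for q,l in zip([(57,50),(275,68),(255,287),(37,270)],[(80,80,18),(-80,80,18),(-80,-80,18),(80,-80,18)])]
base+=[('scene',S((75,383)),(-80,-80,18)),('scene',S((180,537)),(-80,80,18)),('scene',S((413,490)),(80,80,18))]
post=[('top',T(q),l) for q,l in zip([(57,97),(122,102),(116,172),(52,170)],[(20,22.5,270),(-20,22.5,270),(-20,-22.5,270),(20,-22.5,270)])]
post+=[('scene',S((285,88)),(-20,22.5,270)),('scene',S((355,85)),(20,22.5,270)),('scene',S((315,50)),(20,-22.5,270)),('scene',S((258,50)),(-20,-22.5,270))]
post+=[('top',T((218,147)),(-82.5,0,280)),('scene',S((176,68)),(-82.5,0,280))]
board=[('top',T(q),l) for q,l in zip([(620,95),(695,70),(770,275),(697,303),(663,102)],[(80,30,6),(80,-30,6),(-80,-30,6),(-80,30,6),(64,0,3)])]
for nm,o,p0 in(('base',base,[568,215,1.57]),('post',post,[568,240,1.57]),('board',board,[566,-170,.3])):
    x,r=fit(o,p0,0); print(nm,x.round(3)); print(r.tolist())
    if nm=='board': R=Ro.from_euler('z',x[2]).as_matrix(); print('hole',R@[64,0,3]+[x[0],x[1],0])
    if nm=='post':
        R=Ro.from_euler('z',x[2]).as_matrix()
        for k,l in dict(root=(-20,0,250),bend=(-65,0,250),tip=(-82.5,0,280)).items(): print(k,(R@np.array(l)+[x[0],x[1],0]).round(1), proj('scene',R@np.array(l)+[x[0],x[1],0])[0]*5-[1448,673])
print('hung top', ray('top',T((175,92)),263),ray('top',T((168,190)),263))
E
python3 fit.py
```

```text
base [ 5.70421e+02  2.16667e+02 -4.80000e-02]
[[0.1, -0.4], [-50.7, 42.9], [1.1, -0.0], [51.6, -43.7], [-2.7, -0.7], [20.4, -39.3], [0.7, -0.0]]
post [597.427 212.441   1.133]
[[-1.0, 2.2], [-2.5, 7.4], [6.1, -21.4], [7.3, -27.2], [-1.3, -3.3], [-0.4, -1.8], [10.3, 13.1], [6.3, 12.2], [-0.4, 0.3], [-1.4, -0.1]]
root [589.  194.3 250. ] [277.92621985 123.78237513]
bend [569.9 153.6 250. ] [194.13018803 118.87114663]
tip [562.5 137.7 280. ] [168.76613292  67.55245859]
board [ 5.69139e+02 -1.68616e+02  3.77000e-01]
[[-0.4, 0.1], [0.1, -0.5], [0.6, 0.0], [-0.5, 0.1], [0.3, 0.2]]
hole [ 628.63948511 -145.04202691    3.        ]
hung top [597.89880647 166.80334014 263.        ] [537.58229494 168.65603761 263.        ]
```

```bash
python3 - <<'E'
s=open('fit.py').read()
s=s.replace("for nm,o,p0 in","fl=lambda o:[(n,u,(l[0],-l[1],l[2])) for n,u,l in o]\nfor nm,o,p0 in").replace("'base',base","'base',fl(base)").replace("'post',post","'post',fl(post)")
open('fit.py','w').write(s)
E
python3 fit.py
```

```text
base [569.928 218.882   1.52 ]
[[-0.5, -0.4], [0.3, -0.5], [0.4, 0.2], [-0.8, 0.0], [-2.1, -0.9], [-0.4, 0.2], [1.2, -0.2]]
post [569.138 218.899   1.505]
[[0.0, -0.3], [0.1, -0.1], [-0.3, 0.6], [-0.6, -0.3], [1.1, 0.6], [0.3, -0.5], [-0.0, -0.7], [-1.5, 0.8], [0.0, -0.1], [-1.6, 0.2]]
root [567.8 198.9 250. ] [264.3416998  104.81147128]
bend [564.8 154.  250. ] [190.19373379 114.49033915]
tip [563.7 136.6 280. ] [168.02687213  68.85514259]
board [ 5.69139e+02 -1.68616e+02  3.77000e-01]
[[-0.4, 0.1], [0.1, -0.5], [0.6, 0.0], [-0.5, 0.1], [0.3, 0.2]]
hole [ 628.63948511 -145.04202691    3.        ]
hung top [597.89880647 166.80334014 263.        ] [537.58229494 168.65603761 263.        ]
```

```bash
cat > p.py <<'E'
# python3 p.py x y z yaw  -> move numbers from the tracked commanded pose; "set" stores rounded result
import sys,json,os,numpy as np
from station import arm
f='cmd.json'
cmd=json.load(open(f)) if os.path.exists(f) else [268.375,564.437,205.091,2.69779]
def rel(t):
    c,s=np.cos(cmd[3]),np.sin(cmd[3]); d=np.array(t[:3])-cmd[:3]
    dy=(t[3]-cmd[3]+np.pi)%(2*np.pi)-np.pi
    return np.round([(d[0]*c+d[1]*s)/500,(d[0]*s-d[1]*c)/500,-d[2]/500,-np.degrees(dy)/120],4)
def app(u):
    c,s=np.cos(cmd[3]),np.sin(cmd[3]); a,b=u[0]*500,u[1]*500
    return [cmd[0]+a*c+b*s,cmd[1]+a*s-b*c,cmd[2]-u[2]*500,cmd[3]-np.radians(u[3]*120)]
if __name__=='__main__':
    # args: groups of 4 targets; the last becomes the new cmd
    v=list(map(float,sys.argv[1:])); 
    for i in range(0,len(v),4): u=rel(v[i:i+4]); print(u.tolist())
    if v: json.dump(app(u),open(f,'w')); print('cmd',np.round(app(u),2))
    st=arm.sense(); print(st['clock'],st['ee_pos'].round(1),st['tool_rot'].round(3),'F',st['ft_force'].round(1),st['gripper_width'].round(1),st['grip_force'])
E
python3 p.py 430 215 200 1.7
```

```text
[-0.592, -0.4924, 0.0102, 0.4764]
cmd [429.99 214.99 199.99   1.7 ]Traceback (most recent call last):
  File "p.py", line 18, in <module>
    st=arm.sense(); print(st['clock'],st['ee_pos'].round(1),st['tool_rot'].round(3),'F',st['ft_force'].round(1),st['gripper_width'].round(1),st['grip_force'])
                                                                                                                ^^^^^^^^^^^^^^^^^^^^^^^^^
AttributeError: 'float' object has no attribute 'round'
```

Emit:
send_rows --moves '[-0.592,-0.4924,0.0102,0.4764,-0.592,-0.4924,0.0102,0.4764,-0.592,-0.4924,0.0102,0.4764,-0.592,-0.4924,0.0102,0.4764,-0.592,-0.4924,0.0102,0.4764,-0.592,-0.4924,0.0102,0.4764,-0.592,-0.4924,0.0102,0.4764,-0.592,-0.4924,0.0102,0.4764,-0.592,-0.4924,0.0102,0.4764,-0.592,-0.4924,0.0102,0.4764]' --fingers 1

```text
clock: 1.1
ee_pos: [430.1, 214.6, 200.0]
tool_rot: [-3.141, -0.0, 1.699]
ft_force: [-0.0, 0.0, 0.1]
gripper_width: 85.3
grip_force: 0.0
```

```bash
sed -i "s/st\['gripper_width'\].round(1)/round(st['gripper_width'],1)/" p.py; python3 p.py 610 -152.4 60 0.377
```

```text
[-0.7751, 0.2623, 0.28, 0.6317]
cmd [ 6.0999e+02 -1.5243e+02  5.9990e+01  3.8000e-01]
1.1 [430.1 214.6 200. ] [-3.141 -0.     1.699] F [-0.   0.   0.1] 85.3 0.0
```

Emit:
send_rows --moves '[-0.7751,0.2623,0.28,0.6317,-0.7751,0.2623,0.28,0.6317,-0.7751,0.2623,0.28,0.6317,-0.7751,0.2623,0.28,0.6317,-0.7751,0.2623,0.28,0.6317,-0.7751,0.2623,0.28,0.6317,-0.7751,0.2623,0.28,0.6317,-0.7751,0.2623,0.28,0.6317,-0.7751,0.2623,0.28,0.6317,-0.7751,0.2623,0.28,0.6317,-0.7751,0.2623,0.28,0.6317,-0.7751,0.2623,0.28,0.6317]'

```text
clock: 2.3
ee_pos: [610.1, -150.4, 60.0]
tool_rot: [-3.141, -0.0, 0.38]
ft_force: [0.2, -0.7, 0.8]
gripper_width: 85.5
grip_force: 0.0
```

```bash
python3 p.py 610 -152.4 15 0.377 610 -152.4 -4 0.377
```

```text
[0.0, -0.0, 0.09, -0.0]
[0.0, -0.0, 0.128, -0.0]
cmd [ 6.0999e+02 -1.5243e+02 -4.0100e+00  3.8000e-01]
2.3 [ 610.1 -150.4   60. ] [-3.141 -0.     0.38 ] F [ 0.2 -0.7  0.8] 85.5 0.0
```

Emit:
send_rows --moves '[0,0,0.09,0,0,0,0.11,0,0,0,0.12,0,0,0,0.128,0,0,0,0.128,0]'

```text
clock: 2.8
ee_pos: [610.4, -152.3, -3.2]
tool_rot: [3.141, -0.001, 0.377]
ft_force: [-0.2, 0.7, -0.5]
gripper_width: 85.6
grip_force: 0.0
```

Emit:
send_rows --moves '[0,0,0,0,0,0,0,0,0,0,0,0,0,0,0,0,0,0,0,0,0,0,0,0,0,0,0,0,0,0,0,0]' --fingers -1 --newtons 25

```text
clock: 3.6
ee_pos: [609.9, -152.5, -4.0]
tool_rot: [3.142, 0.0, 0.377]
ft_force: [0.8, 0.4, 0.2]
gripper_width: 0.2
grip_force: 0.0
```

```bash
python3 p.py 610 -152.4 46 0.377
python3 - <<'E'
from h import *
crop(arm.get_image('scene'),150,180,130,110,5,'pics/g1.png')
E
```

```text
[0.0, -0.0, -0.1, -0.0]
cmd [ 6.0999e+02 -1.5243e+02  4.5990e+01  3.8000e-01]
3.6 [ 609.9 -152.5   -4. ] [3.142 0.    0.377] F [0.8 0.4 0.2] 0.2 0.0
```

View pics/g1.png

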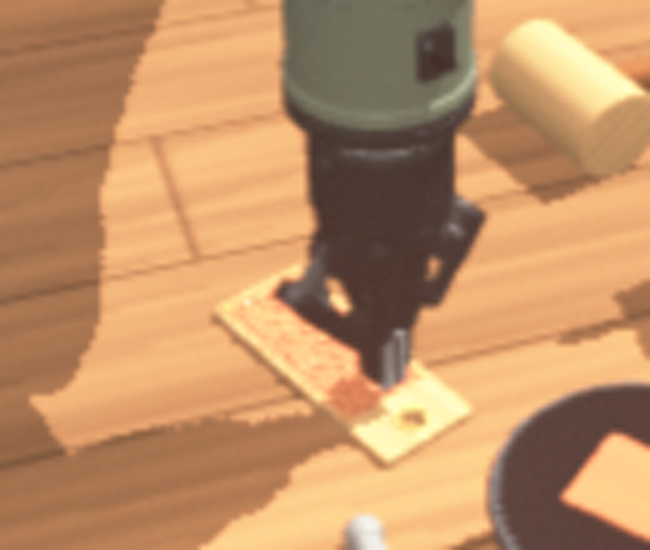

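The fingers closed above the board without gripping it, so their ends stand further back than assumed. I'll reopen and feel downwards.

Emit:
send_rows --moves '[0,0,-0.02,0,0,0,-0.02,0,0,0,-0.01,0,0,0,0,0,0,0,0.006,0,0,0,0.006,0]' --fingers 0.72

```text
clock: 4.25
ee_pos: [609.5, -152.4, -7.8]
tool_rot: [-3.141, 0.001, 0.377]
ft_force: [-0.0, -0.1, -0.3]
gripper_width: 73.4
grip_force: 0.0
```

Emit:
send_rows --moves '[0,0,0.003,0,0,0,0.006,0,0,0,0.006,0]'

```text
clock: 4.55
ee_pos: [609.9, -152.4, -10.1]
tool_rot: [-3.142, 0.0, 0.377]
ft_force: [0.7, 0.5, 0.1]
gripper_width: 73.2
grip_force: 0.0
```

Emit:
send_rows --moves '[0,0,0.003,0,0,0,0.006,0,0,0,0.006,0]'

```text
clock: 4.85
ee_pos: [609.9, -152.4, -13.2]
tool_rot: [-3.141, 0.0, 0.377]
ft_force: [-0.2, -0.9, 0.6]
gripper_width: 73.5
grip_force: 0.0
```

Emit:
send_rows --moves '[0,0,0,0,0,0,0,0,0,0,0,0,0,0,0,0,0,0,0,0]' --fingers -1 --newtons 25

```text
clock: 5.35
ee_pos: [610.0, -152.4, -13.0]
tool_rot: [-3.142, -0.0, 0.377]
ft_force: [-0.8, -0.9, -0.4]
gripper_width: 0.7
grip_force: 0.0
```

Run:
```python
from h import *
im=arm.get_image('scene')
crop(im,170,200,110,85,7,'pics/g2.png')
for P in ([610,-152.4,-13],[610,-152.4,6],[628.6,-145,6]): print((proj('scene',P)[0]-[170,200])*7)
```

```text
[393.9350873  454.79536927]
[393.25172154 419.77781016]
[425.77477918 447.47486004]
```

View pics/g2.png

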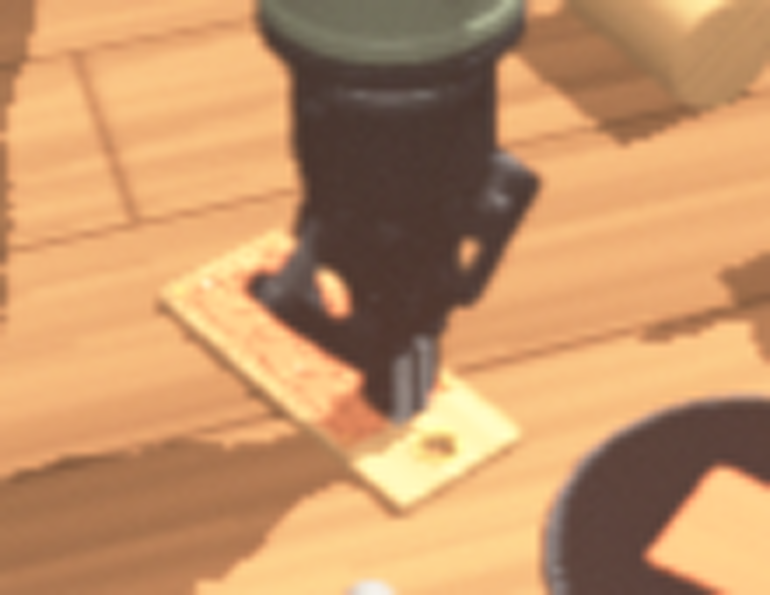

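The image shows the shut fingertips only just at the board's top face (crop (400,425) against (393,420) predicted for z = 6). The real finger ends therefore sit about 19 mm behind the reported TCP. I'll calibrate the height by touching the bench.

Emit:
send_rows --moves '[0,0,-0.02,0,0,0,-0.02,0,0,0,-0.02,0,0,0,0,0,0,0,0.01,0,0,0,0.016,0,0,0,0.016,0]' --fingers 0.65

```text
clock: 6.1
ee_pos: [609.5, -152.4, -21.8]
tool_rot: [-3.141, 0.001, 0.377]
ft_force: [0.4, -0.1, 0.5]
gripper_width: 70.5
grip_force: 0.0
```

Emit:
send_rows --moves '[0,0,0.003,0,0,0,0.004,0,0,0,0.004,0]'

```text
clock: 6.4
ee_pos: [610.0, -152.5, -22.9]
tool_rot: [3.142, -0.0, 0.377]
ft_force: [-0.3, -0.3, 0.2]
gripper_width: 70.7
grip_force: 0.0
```

Emit:
send_rows --moves '[0,0,0.003,0,0,0,0.004,0,0,0,0.004,0]'

```text
clock: 6.7
ee_pos: [609.9, -152.4, -25.0]
tool_rot: [3.142, 0.0, 0.377]
ft_force: [0.3, 0.8, -0.0]
gripper_width: 70.6
grip_force: 0.0
```

Emit:
send_rows --moves '[0,0,0,0,0,0,0,0,0,0,0,0,0,0,0,0]' --fingers -1 --newtons 25

```text
clock: 7.1
ee_pos: [612.7, -152.6, -21.6]
tool_rot: [3.14, -0.005, 0.377]
ft_force: [-4.1, 6.1, 47.7]
gripper_width: 38.6
grip_force: 24.3
```

Emit:
send_rows --moves '[0,0,-0.01,0,0,0,-0.01,0,0,0,-0.01,0,0,0,-0.01,0,0,0,0,0,0,0,0.006,0,0,0,0.006,0]' --fingers 0.65

```text
clock: 7.8
ee_pos: [609.5, -152.4, -28.8]
tool_rot: [-3.141, 0.001, 0.377]
ft_force: [0.3, 0.5, 0.2]
gripper_width: 70.7
grip_force: 0.0
```

Run:
```python
from h import *
s=arm.sense(); print(s['ee_pos'],s['ft_force'],s['gripper_width'])
im=arm.get_image('scene'); crop(im,170,200,110,85,7,'pics/g3.png')
for P in ([628.6,-145,6],[642.1,-140+0,6]): print((proj('scene',P)[0]-[170,200])*7)
```

```text
[ 609.46739289 -152.38363647  -28.82649179] [0.28890315 0.46733592 0.15527623] 70.7110729140751
[425.77477918 447.47486004]
[448.95370374 468.22447564]
```

View pics/g3.png

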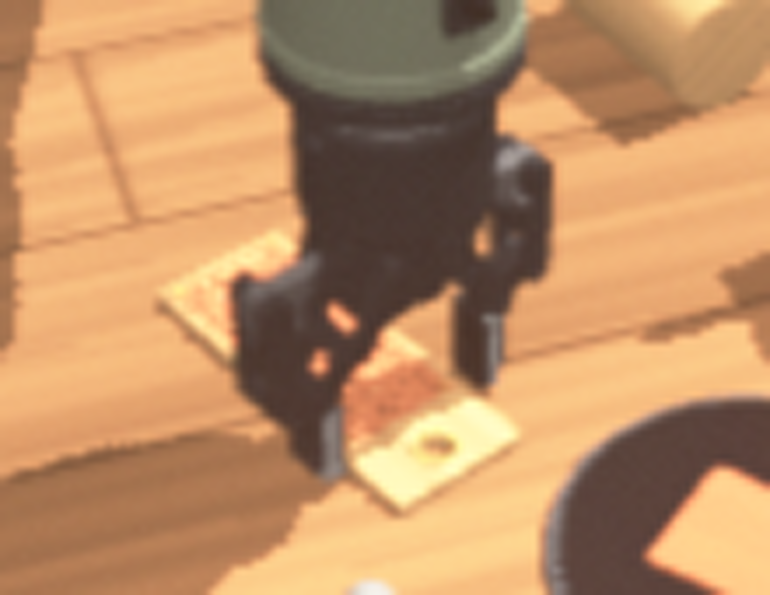

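The fingers now straddle the board, with the left tip at crop (330,478) and close to the bench. The board hasn't moved and its hole is at (438,442). I'll feel the rest of the way down.

Emit:
send_rows --moves '[0,0,0.002,0,0,0,0.003,0,0,0,0.003,0]'

```text
clock: 8.15
ee_pos: [610.0, -152.5, -29.5]
tool_rot: [3.142, -0.0, 0.377]
ft_force: [-0.5, -0.4, 0.3]
gripper_width: 70.7
grip_force: 0.0
```

Emit:
send_rows --moves '[0,0,0.001,0,0,0,0.002,0,0,0,0.003,0,0,0,0.003,0]'

```text
clock: 8.55
ee_pos: [609.9, -152.4, -31.1]
tool_rot: [-3.142, 0.0, 0.377]
ft_force: [-0.7, -0.4, 0.6]
gripper_width: 70.2
grip_force: 0.0
```

Emit:
send_rows --moves '[0,0,-0.0016,0,0,0,-0.0016,0,0,0,-0.0016,0,0,0,-0.0016,0]' --fingers -1 --newtons 25

```text
clock: 8.95
ee_pos: [610.0, -152.4, -30.1]
tool_rot: [3.142, -0.0, 0.377]
ft_force: [-0.3, 0.8, 1.1]
gripper_width: 59.4
grip_force: 27.3
```

Gripped at 59.4 mm. Next I lift along an arc about the board's tail so that it tilts.

Emit:
send_rows --moves '[-0.0018,0,-0.0302,0,-0.0074,0,-0.06,0,-0.0164,0,-0.0888,0,-0.029,0,-0.1164,0,-0.0448,0,-0.1422,0,-0.0448,0,-0.1422,0,-0.0448,0,-0.22,0,-0.0448,0,-0.3,0,-0.0448,0,-0.3,0]'

```text
clock: 9.85
ee_pos: [591.2, -161.6, 124.0]
tool_rot: [3.138, -0.005, 0.377]
ft_force: [-0.0, -1.0, -1.7]
gripper_width: 59.0
grip_force: 28.5
```

```bash
python3 - <<'E'
import json
import p
p.cmd=[609.99,-152.43,-30.2,0.3765]
json.dump(p.app([-.0448,0,-.3,0]),open('cmd.json','w'))
E
python3 p.py
python3 - <<'E'
from h import *
im=arm.get_image('scene'); cv2.imwrite('pics/l1s.png',im); t=arm.get_image('top'); cv2.imwrite('pics/l1t.png',t)
q=proj('scene',[590,-160,150])[0]; print(q)
r=proj('top',[590,-160,150])[0]; print(r)
a=cv2.resize(im[int(q[1])-55:int(q[1])+55,int(q[0])-65:int(q[0])+65],None,fx=5,fy=5,interpolation=2)
b=cv2.resize(t[int(r[1])-30:int(r[1])+30,int(r[0])-30:int(r[0])+60],None,fx=2.4,fy=2.4)
a[:b.shape[0],:b.shape[1]]=b
cv2.imwrite('pics/l1.png',a)
E
```

```text
9.85 [ 591.2 -161.6  124. ] [ 3.138 -0.005  0.377] F [-0.  -1.  -1.7] 59.0 28.50043773651123
[220.23646776 214.50731794]
[287.70770884 183.79732233]
```

View pics/l1.png

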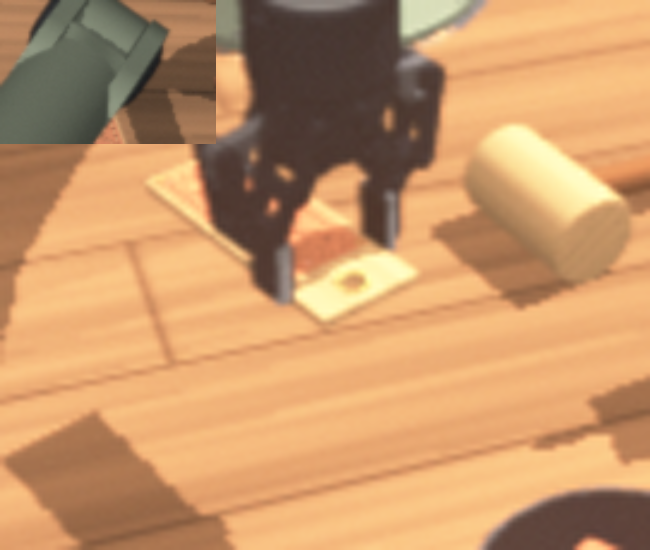

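The crop shows the board held in the fingers and off the bench: hole at (352,282), front corners at (325,323) and (418,272), tail corner at (147,183). I'll fit its tilt from these.

Run:
```python
from h import *
from scipy.optimize import least_squares
L=np.array([(64,0,6),(80,-30,6),(80,30,6),(-80,-30,6)],float)
U=np.array([(352,282),(325,323),(418,272),(147,183)])/5+[155,159]-.4
# candidates: free position, yaw fixed
def P(p): return (Ro.from_euler('z',.377)*Ro.from_euler('y',p[3])).apply(L-[44,0,3])+p[:3]
for sw in (L,):
    f=lambda p:np.r_[(proj('scene',P(p))-U).ravel(),(p[0]-591)/6,(p[1]+161)/6]
    s=least_squares(f,[591,-161,157,-.3]); print(s.x,np.degrees(s.x[3]),s.fun.round(1))
```

```text
[ 5.90208417e+02 -1.59596919e+02  1.56664797e+02 -1.13769512e-02] -0.651851285172922 [ 0.2  0.1  0.1 -0.3  0.2  0.3 -0.7  0.1 -0.1  0.2]
```

The board is held level. The fitted height of 157 against TCP 124 confirms a 33 mm offset, so I'll carry it to the hook at that height.

```bash
python3 p.py 570 -160 200 0.9 562 90 275 1.51
```

```text
[-0.0351, -0.0153, -0.1604, -0.25]
[0.1338, -0.4862, -0.3104, -0.5412]
cmd [561.99  90.   275.     1.51]
9.95 [ 589.4 -160.4  120. ] [ 3.141e+00 -1.000e-03  3.770e-01] F [-0.   0.7 -1.8] 58.8 28.492291867733
```

Emit:
send_rows --moves '[-0.0351,-0.0153,-0.08,-0.0625,-0.0351,-0.0153,-0.1604,-0.125,0,-0.06,-0.2,-0.1875,0.02,-0.12,-0.23,-0.25,0.04,-0.18,-0.26,-0.3125,0.06,-0.24,-0.29,-0.375,0.08,-0.3,-0.3104,-0.4375,0.1,-0.36,-0.3104,-0.5,0.115,-0.42,-0.3104,-0.5412,0.128,-0.46,-0.3104,-0.5412,0.1338,-0.4862,-0.3104,-0.5412,0.1338,-0.4862,-0.3104,-0.5412]'

```text
clock: 11.15
ee_pos: [561.3, 91.6, 273.9]
tool_rot: [-3.14, 0.0, 1.512]
ft_force: [-0.1, -0.4, -1.1]
gripper_width: 58.9
grip_force: 28.5
```

```bash
python3 p.py
python3 - <<'E'
from h import *
im=arm.get_image('scene'); t=arm.get_image('top')
cv2.imwrite('pics/m1s.png',im); cv2.imwrite('pics/m1t.png',t)
q=proj('scene',[563,120,290])[0].astype(int); r=proj('top',[563,120,290])[0].astype(int); print(q,r)
a=cv2.resize(im[q[1]-35:q[1]+35,q[0]-35:q[0]+25],None,fx=7,fy=7,interpolation=2)
b=cv2.resize(t[r[1]-35:r[1]+35,r[0]-25:r[0]+25],None,fx=7,fy=7,interpolation=2)
cv2.imwrite('pics/m1.png',np.hstack([a,b])); print(a.shape,b.shape)
E
```

```text
11.15 [561.3  91.6 273.9] [-3.14   0.     1.512] F [-0.1 -0.4 -1.1] 58.9 28.536446392536163
[318 145] [191 185]
(490, 420, 3) (490, 350, 3)
```

View pics/m1.png

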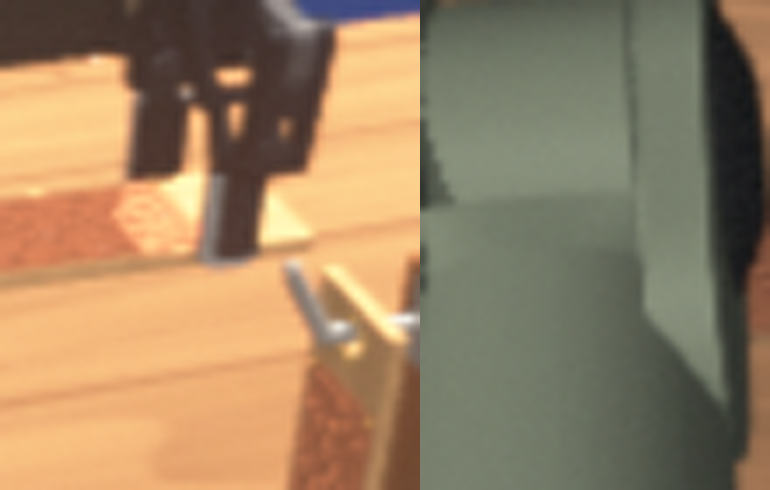

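The scene crop shows the board level in the fingers, its near end corner at (312,240), and the hook tip at (290,263) ahead of and below it. The top view is blocked by the arm. I'll compare these with the predictions.

Run:
```python
from h import *
q=lambda P:((proj('scene',P)[0]-[283,110])*7).round(0)
R=Ro.from_euler('z',1.51)
G=np.array([561.3,91,307.2])
for n,l in dict(end_near_top=(36,-30,3),end_near_bot=(36,-30,-3),end_far_top=(36,30,3)).items(): print(n,q(G+R.apply(l)))
S=np.array([569.4,218.9,0])
for n,l in dict(tip=(-82.5,0,280),tiptop=(-84.5,0,283.5),bend=(-65,0,250),root=(-20,0,250)).items(): print(n,(S+R.apply(l)).round(1),q(S+R.apply(l)))
for k,d in dict(x=(10,0,0),y=(0,10,0),z=(0,0,10)).items(): print(k,q(np.array([563,120,290])+d)-q([563,120,290]))
```

```text
end_near_top [305. 235.]
end_near_bot [303. 250.]
end_far_top [234. 166.]
tip [564.4 136.6 280. ] [282. 269.]
tiptop [564.3 134.6 283.5] [279. 262.]
bend [565.5 154.  250. ] [313. 333.]
root [568.2 198.9 250. ] [417. 319.]
x [13. 12.]
y [24. -3.]
z [  4. -24.]
```

```bash
python3 p.py 562.5 106.6 262 1.51 562.5 106.6 252 1.51;  python3 p.py 562.5 107 244 1.51;  python3 p.py 562.5 108.6 234 1.51
```

```text
[0.0332, -0.001, 0.026, -0.0]
[0.0332, -0.001, 0.046, -0.0]
cmd [562.5  106.6  252.     1.51]
11.25 [561.8  89.1 274.4] [-3.141e+00  1.000e-03  1.510e+00] F [-0.2 -1.6 -1.5] 59.1 28.53602886199951
[0.0008, -0.0001, 0.016, -0.0]
cmd [562.48 107.01 244.     1.51]
11.25 [561.8  89.1 274.4] [-3.141e+00  1.000e-03  1.510e+00] F [-0.2 -1.6 -1.5] 59.1 28.53602886199951
[0.0032, -0.0001, 0.02, -0.0]
cmd [562.52 108.61 234.     1.51]
11.25 [561.8  89.1 274.4] [-3.141e+00  1.000e-03  1.510e+00] F [-0.2 -1.6 -1.5] 59.1 28.53602886199951
```

Emit:
send_rows --moves '[0.0332,-0.001,0.013,0,0.0332,-0.001,0.026,0,0.0332,-0.001,0.03,0,0.0332,-0.001,0.036,0,0.0332,-0.001,0.042,0,0.0332,-0.001,0.046,0,0.0332,-0.001,0.046,0]' --newtons 20

```text
clock: 11.95
ee_pos: [562.6, 106.0, 252.1]
tool_rot: [3.141, 0.0, 1.51]
ft_force: [0.1, -3.1, 2.6]
gripper_width: 58.2
grip_force: 29.0
```

Emit:
send_rows --moves '[0,0,0.004,0,0,0,0.008,0,0.0008,-0.0001,0.012,0,0.0008,-0.0001,0.016,0]'

```text
clock: 12.35
ee_pos: [562.6, 106.6, 244.1]
tool_rot: [3.141, 0.0, 1.51]
ft_force: [0.4, -3.9, 4.7]
gripper_width: 58.7
grip_force: 29.9
```

Emit:
send_rows --moves '[0.0008,0,0.005,0,0.0016,0,0.01,0,0.0024,0,0.015,0,0.0032,-0.0001,0.02,0,0.0032,-0.0001,0.02,0]'

```text
clock: 12.85
ee_pos: [562.5, 108.8, 233.8]
tool_rot: [3.141, -0.0, 1.511]
ft_force: [2.9, -3.2, 3.4]
gripper_width: 59.0
grip_force: 30.5
```

```bash
cat > tilt.py <<'E'
from h import *
import sys
# NCC of copper-face texture between reference image (pose known, level) and a new one, over tilt phi
B=np.array([1.2,.5])  # scene bias px found
xs,ys=np.meshgrid(np.arange(-95,30,2.),np.arange(-45,46,2.)); L=np.c_[xs.ravel(),ys.ravel(),0*xs.ravel()+6]
def samp(im,G,phi,yaw,roll=0):
    P=(Ro.from_euler('z',yaw)*Ro.from_euler('y',-phi)).apply(L-[44,0,3])+G
    uv=(proj('scene',P)+B).astype(np.float32)
    return cv2.remap(im,uv[:,0].reshape(xs.shape),uv[:,1].reshape(xs.shape),1).astype(float)
def scan(ref,Gr,yr,new,G,yaw):
    a=samp(ref,Gr,0,yr); ins=(xs>-80)&(xs<28)&(abs(ys)<30); out=[]
    for d in range(-5,96,5):
        b=samp(new,G,np.radians(d),yaw); A=a[ins]-a[ins].mean(0); Bb=b[ins]-b[ins].mean(0)
        out.append((round((A*Bb).sum()/np.sqrt((A**2).sum()*(Bb**2).sum()),2),round(float(np.abs(a[ins]-b[ins]).mean()),1),d))
    return out
if __name__=='__main__':
    s=arm.sense(); im=arm.get_image('scene'); cv2.imwrite(sys.argv[1],im)
    G=s['ee_pos']+[0,0,33]; ref=cv2.imread('pics/m1s.png')
    print(s['ee_pos'].round(1)); print(sorted(scan(ref,np.array([561.3,91,307.2]),1.51,im,G,s['tool_rot'][2]),key=lambda r:r[1])[:6])
E
python3 tilt.py pics/t1.png
```

```text
[562.5 108.8 233.8]
[(np.float64(0.41), 12.1, 35), (np.float64(0.48), 12.6, 30), (np.float64(0.19), 15.0, 40), (np.float64(0.35), 15.9, 25), (np.float64(0.02), 18.4, 45), (np.float64(0.25), 19.2, 20)]
```

Tilt is about 32°, as wanted. Now I thread the hole over the tip along the bar's line.

```bash
python3 p.py 562.7 108.8 254 1.51 563 113 250 1.51 563.3 116.5 242.5 1.51;  python3 p.py 563.6 121.5 233.8 1.51; python3 p.py 563.9 128 222.5 1.51
```

```text
[0.0004, 0.0003, -0.04, -0.0]
[0.0088, 0.0004, -0.032, -0.0]
[0.0159, 0.0006, -0.017, -0.0]
cmd [563.31 116.52 242.5    1.51]
12.9 [562.5 108.7 233.9] [ 3.141 -0.     1.511] F [ 2.9 -3.   3.9] 58.8 30.414938170615642
[0.01, -0.0, 0.0174, -0.0]
cmd [563.61 121.51 233.8    1.51]
12.9 [562.5 108.7 233.9] [ 3.141 -0.     1.511] F [ 2.9 -3.   3.9] 58.8 30.414938170615642
[0.013, -0.0002, 0.0226, -0.0]
cmd [563.91 128.01 222.5    1.51]
12.9 [562.5 108.7 233.9] [ 3.141 -0.     1.511] F [ 2.9 -3.   3.9] 58.8 30.414938170615642
```

Emit:
send_rows --moves '[0.0004,0,-0.02,0,0.0004,0.0003,-0.04,0,0.0088,0.0005,-0.034,0,0.0159,0.0006,-0.025,0,0.0159,0.0006,-0.017,0,0.0159,0.0006,-0.017,0]'

```text
clock: 13.5
ee_pos: [562.6, 116.6, 241.4]
tool_rot: [-3.14, 0.001, 1.511]
ft_force: [-0.4, -0.5, -0.6]
gripper_width: 58.8
grip_force: 30.0
```

Free of contact. Next, 10 mm further down the bar.

Emit:
send_rows --moves '[0.0025,0,0.0044,0,0.005,0,0.0087,0,0.0075,0,0.013,0,0.01,0,0.0174,0,0.01,0,0.0174,0]'

```text
clock: 14.0
ee_pos: [563.3, 121.7, 233.4]
tool_rot: [-3.141, 0.0, 1.511]
ft_force: [-0.2, -1.2, -0.8]
gripper_width: 59.0
grip_force: 30.0
```

```bash
python3 tilt.py pics/t2.png
python3 - <<'E'
from h import *
s=cv2.imread('pics/t2.png')
q=lambda P:(proj('scene',P)[0]+[1.4,.3])
# hook tip visible above board? sample grayness around predicted tip
u=q([564.3,135,283]); print(u)
w=s[int(u[1])-6:int(u[1])+8,int(u[0])-7:int(u[0])+8].astype(int)
sat=w.max(2)-w.min(2)
for r in sat: print(' '.join('%3d'%v for v in r))
print(); 
for r in w.mean(2).astype(int): print(' '.join('%3d'%v for v in r))
E
```

```text
[563.3 121.7 233.4]
[(np.float64(0.54), 11.0, 30), (np.float64(0.34), 12.2, 35), (np.float64(0.44), 14.0, 25), (np.float64(0.17), 15.2, 40), (np.float64(0.31), 17.4, 20), (np.float64(0.0), 18.3, 45)]
[324.34429593 147.84953442]
 46 106 118 118  97  41  28  49  94  71  36  31  29  27  28
 47 108 119 113  94  42  29  39  81  60  35  30  28  27  31
 55 116 110 107  91  43  30  28  48  41  32  30  24  22  24
 68 108 104 103  92  45  28  25  32  32  31  29  27  24  24
108 103 101 104  90  45  29  27  29  31  29  29  27  25  25
102 100 102 107  92  51  31  28  28  30  31  29  27  28  26
102 104 106 107  83  40  29  29  29  30  30  30  29  28  31
104 105 103 106  64  26  22  29  30  31  30  29  33  50  60
105 104 104 105  61  23  20  26  31  30  30  30  54 105 106
108 101 101 104  58  23  22  28  30  29  30  30  57 107 104
116 104 102  99  46  21  22  26  29  28  27  34  70 106 106
130 116 105  92  36  19  22  29  29  27  29  40  83 103  99
132 130 118  88  33  20  24  29  30  28  27  36  72  85  86
128 132 130  87  27  21  24  28  30  29  29  33  71  80  77

 76 152 188 191 133  71  66 100 154 114  67  58  59  61  66
 77 151 187 193 135  71  65  85 136 104  65  58  61  64  70
 86 173 197 199 146  79  63  72  92  75  60  60  66  74  78
113 186 204 203 149  81  64  68  66  62  60  60  64  69  69
179 203 207 200 146  81  64  66  62  59  59  61  63  66  66
203 206 202 194 150  90  65  63  62  63  61  61  62  64  65
205 201 199 193 139  83  66  61  62  60  60  60  63  64  66
200 199 200 182 135 111  89  67  58  59  59  61  65  86 105
199 202 202 184 142 129 105  73  59  59  59  62  95 172 191
199 206 206 184 142 131  99  68  61  62  61  66 104 182 201
192 204 204 174 137 131  99  69  62  63  64  70 124 184 194
179 192 200 161 126 128  93  64  63  63  64  78 140 167 157
179 178 186 153 129 119  86  65  63  63  63  72 121 139 135
182 179 174 139 127 119  84  64  62  64  65  75 119 129 122
```

Emit:
send_rows --moves '[0.0026,0,0.0045,0,0.0052,0,0.009,0,0.0078,-0.0001,0.0136,0,0.0104,-0.0001,0.018,0,0.013,-0.0002,0.0226,0,0.013,-0.0002,0.0226,0]'

```text
clock: 14.65
ee_pos: [563.6, 128.2, 222.1]
tool_rot: [-3.141, 0.0, 1.511]
ft_force: [-0.3, -0.0, -1.1]
gripper_width: 59.1
grip_force: 30.0
```

```bash
python3 tilt.py pics/t3.png
```

```text
[563.6 128.2 222.1]
[(np.float64(0.54), 11.0, 30), (np.float64(0.32), 12.4, 35), (np.float64(0.4), 14.3, 25), (np.float64(0.14), 15.0, 40), (np.float64(0.03), 17.5, 45), (np.float64(0.24), 17.8, 20)]
```

```bash
python3 p.py 564.2 134.2 212 1.51;  python3 p.py 564.4 138 204 1.51; python3 p.py 564.7 143 197 1.51
```

```text
[0.0124, -0.0002, 0.021, -0.0]
cmd [564.18 134.2  212.     1.51]
14.7 [563.7 128.  222.3] [-3.141  0.     1.511] F [ 0.7 -0.2 -1.5] 58.9 29.981446987803793
[0.0076, -0.0, 0.016, -0.0]
cmd [564.41 138.   204.     1.51]
14.7 [563.7 128.  222.3] [-3.141  0.     1.511] F [ 0.7 -0.2 -1.5] 58.9 29.981446987803793
[0.01, -0.0, 0.014, -0.0]
cmd [564.72 142.99 197.     1.51]
14.7 [563.7 128.  222.3] [-3.141  0.     1.511] F [ 0.7 -0.2 -1.5] 58.9 29.981446987803793
```

Emit:
send_rows --moves '[0.0031,0,0.0052,0,0.0062,0,0.0105,0,0.0093,-0.0001,0.0158,0,0.0124,-0.0001,0.021,0,0.0124,-0.0001,0.021,0]'

```text
clock: 15.2
ee_pos: [563.9, 134.5, 211.5]
tool_rot: [-3.141, 0.0, 1.511]
ft_force: [-0.5, 0.4, -2.4]
gripper_width: 59.1
grip_force: 30.0
```

Emit:
send_rows --moves '[0.0019,0,0.004,0,0.0038,0,0.008,0,0.0057,0,0.012,0,0.0076,0,0.016,0,0.0076,0,0.016,0]'

```text
clock: 15.7
ee_pos: [564.5, 138.0, 203.9]
tool_rot: [3.141, 0.0, 1.51]
ft_force: [-0.3, -2.4, 5.3]
gripper_width: 59.0
grip_force: 31.0
```

```bash
python3 tilt.py pics/t4.png
```

```text
[564.5 138.  203.9]
[(np.float64(0.35), 12.2, 40), (np.float64(0.15), 12.7, 45), (np.float64(-0.09), 14.4, 50), (np.float64(0.22), 15.7, 35), (np.float64(-0.12), 16.1, 55), (np.float64(-0.13), 18.6, 60)]
```

Emit:
send_rows --moves '[0.002,0,0.0035,0,0.004,0,0.007,0,0.007,0,0.0105,0,0.01,0,0.014,0,0.01,0,0.014,0]'

```text
clock: 16.25
ee_pos: [564.5, 143.0, 196.8]
tool_rot: [-3.141, 0.0, 1.511]
ft_force: [1.3, -2.3, 1.2]
gripper_width: 59.0
grip_force: 32.2
```

```bash
python3 tilt.py pics/t5.png;python3 p.py 564.9 146.5 195 1.51
```

```text
[564.5 143.  196.8]
[(np.float64(0.22), 18.0, 50), (np.float64(0.04), 19.0, 55), (np.float64(0.18), 19.1, 45), (np.float64(-0.07), 19.1, 60), (np.float64(0.08), 21.1, 40), (np.float64(-0.15), 21.7, 65)]
[0.007, -0.0001, 0.004, -0.0]
cmd [564.88 146.48 195.     1.51]
16.3 [564.6 142.9 196.9] [-3.141  0.     1.51 ] F [ 0.8 -2.2  0.8] 59.0 32.12534258142114
```

Emit:
send_rows --moves '[0.0035,0,0.002,0,0.007,0,0.004,0,0.0105,0,0.004,0,0.014,0,0.004,0,0.014,0,0.004,0]'

```text
clock: 16.8
ee_pos: [565.4, 149.9, 195.4]
tool_rot: [3.141, -0.0, 1.51]
ft_force: [0.9, -2.5, 7.3]
gripper_width: 59.2
grip_force: 33.7
```

```bash
python3 tilt.py pics/t6.png;python3 p.py 565.1 150 195 1.51
```

```text
[565.4 149.9 195.4]
[(np.float64(0.13), 22.1, 50), (np.float64(0.12), 22.4, 45), (np.float64(0.1), 22.4, 55), (np.float64(0.05), 22.4, 60), (np.float64(-0.08), 23.4, 65), (np.float64(0.04), 23.5, 40)]
[0.007, 0.0, -0.0, -0.0]
cmd [565.09 149.98 195.     1.51]
16.85 [565.4 150.  195.4] [ 3.141 -0.     1.51 ] F [ 0.9 -3.1  7.7] 58.7 33.64427123218775
```

Emit:
send_rows --moves '[0.003,0,-0.002,0,0.006,0.0001,-0.003,0,0.009,0.0001,-0.003,0,0.009,0.0001,-0.003,0]'

```text
clock: 17.25
ee_pos: [565.2, 155.0, 196.4]
tool_rot: [-3.141, -0.0, 1.511]
ft_force: [-0.5, 0.0, 0.7]
gripper_width: 58.9
grip_force: 32.8
```

```bash
python3 - <<'E'
import p,json
json.dump(p.app([.009,.0001,-.003,0]),open('cmd.json','w'))
E
python3 tilt.py pics/t7.png; python3 p.py
```

```text
[565.2 155.  196.4]
[(np.float64(0.18), 20.8, 50), (np.float64(0.0), 21.2, 60), (np.float64(0.15), 21.4, 45), (np.float64(0.09), 21.7, 55), (np.float64(0.07), 22.6, 40), (np.float64(-0.1), 23.1, 65)]
17.3 [565.2 154.9 196.4] [-3.141 -0.     1.511] F [0.  0.8 0.5] 58.9 32.70702838897705
```

Emit:
send_rows --moves '[0,0,0,0,0,0,0,0,0,0,0,0,0,0,0,0,0,0,0,0,0,0,0,0]' --fingers 0.75

```text
clock: 17.9
ee_pos: [565.3, 154.4, 196.5]
tool_rot: [-3.142, 0.0, 1.51]
ft_force: [0.2, 0.2, 0.8]
gripper_width: 74.8
grip_force: 0.0
```

```bash
python3 tilt.py pics/t8.png; python3 p.py 564 154 300 1.51 562 100 300 1.51
```

```text
[565.3 154.4 196.5]
[(np.float64(0.15), 25.0, 40), (np.float64(0.13), 25.8, 35), (np.float64(0.11), 25.9, 45), (np.float64(0.09), 26.0, 30), (np.float64(0.05), 27.0, 25), (np.float64(-0.03), 27.7, 50)]
[-0.0011, -0.0028, -0.207, -0.0]
[-0.1091, -0.0002, -0.207, -0.0]
cmd [562.   100.02 300.     1.51]
17.95 [565.4 154.4 196.5] [3.142 0.    1.51 ] F [-0.3  0.4 -0.5] 74.8 0.0
```

Emit:
send_rows --moves '[0,0,-0.02,0,0,0,-0.05,0,-0.0011,0,-0.09,0,-0.0011,-0.0028,-0.13,0,-0.0011,-0.0028,-0.17,0,-0.0011,-0.0028,-0.207,0,-0.05,-0.0002,-0.207,0,-0.1091,-0.0002,-0.207,0,-0.1091,-0.0002,-0.207,0,-0.1091,-0.0002,-0.207,0,-0.1091,-0.0002,-0.207,0,-0.1091,-0.0002,-0.207,0]'

```text
clock: 19.15
ee_pos: [561.9, 100.8, 300.0]
tool_rot: [-3.141, -0.0, 1.512]
ft_force: [-0.3, -0.5, 0.1]
gripper_width: 74.4
grip_force: 0.0
```

```bash
python3 p.py
python3 - <<'E'
from h import *
im=arm.get_image('scene'); cv2.imwrite('pics/r1.png',im); s=cv2.imread('pics/scene0.png')
crop(im,280,110,110,110,5,'pics/r1c.png'); cv2.imwrite('pics/r1c.png',np.hstack([cv2.imread('pics/r1c.png')[:, :400],cv2.resize(s[110:220,300:380],None,fx=5,fy=5,interpolation=2)]))
E
```

```text
19.15 [561.9 100.8 300. ] [-3.141 -0.     1.512] F [-0.3 -0.5  0.1] 74.4 0.0
```

View pics/r1c.png

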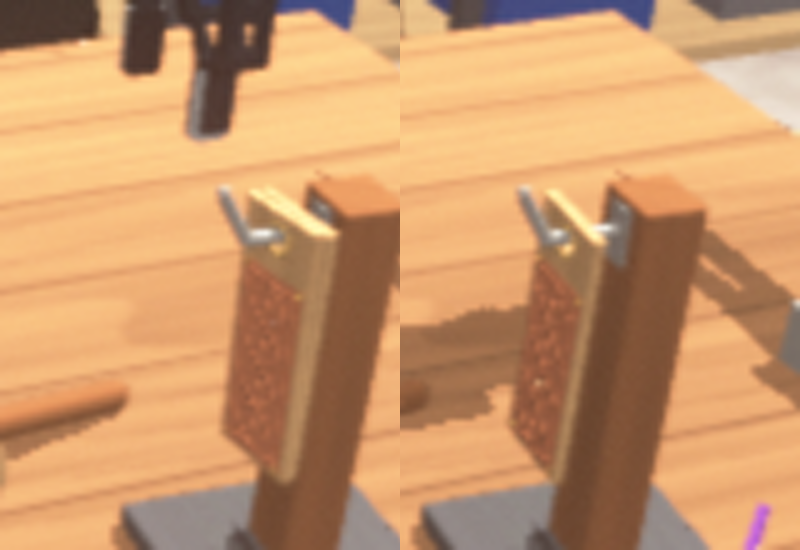

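The last view shows both boards hanging on the hook: tip at (222,190), the pair's top at about (250–335, 190–240), wave board in front and the stand not moved. A small gap to the post remains, so I'll push with the fingers straddling the hook.

```bash
python3 p.py 561.8 95 205 1.51 564.8 145 205 1.51;  python3 p.py 566 165 205 1.51
```

```text
[-0.01, 0.0002, 0.19, -0.0]
[0.0901, 0.0001, 0.19, -0.0]
cmd [564.79 144.99 205.     1.51]
19.2 [561.9 100.7 300. ] [-3.141 -0.     1.512] F [0.1 0.6 0. ] 74.5 0.0
[0.0401, -0.0, -0.0, -0.0]
cmd [566.01 165.   205.     1.51]
19.2 [561.9 100.7 300. ] [-3.141 -0.     1.512] F [0.1 0.6 0. ] 74.5 0.0
```

Emit:
send_rows --moves '[-0.01,0,0.05,0,-0.01,0,0.1,0,-0.01,0,0.15,0,-0.01,0,0.19,0,0.01,0,0.19,0,0.04,0,0.19,0,0.07,0,0.19,0,0.0902,0.0003,0.19,0,0.0902,0.0003,0.19,0]' --fingers -0.06

```text
clock: 20.1
ee_pos: [564.9, 147.5, 205.5]
tool_rot: [3.141, -0.001, 1.513]
ft_force: [-1.0, -0.9, -0.1]
gripper_width: 39.9
grip_force: 0.0
```

Emit:
send_rows --moves '[0.005,0,0,0,0.01,0,0,0,0.015,0,0,0,0.02,0,0,0,0.025,0,0,0,0.03,0,0,0,0.035,0,0,0,0.04,0,0,0,0.04,0,0,0]'

```text
clock: 21.0
ee_pos: [566.0, 165.3, 204.9]
tool_rot: [-3.142, 0.0, 1.511]
ft_force: [0.3, 0.1, 0.2]
gripper_width: 40.5
grip_force: 0.0
```

Emit:
send_rows --moves '[0.002,0,0,0,0.004,0,0,0,0.006,0,0,0,0.008,0,0,0,0.01,0,0,0,0.01,0,0,0]'

```text
clock: 21.6
ee_pos: [566.4, 170.1, 205.0]
tool_rot: [3.142, -0.0, 1.511]
ft_force: [-0.0, -0.5, 0.6]
gripper_width: 40.4
grip_force: 0.3
```

Emit:
send_rows --moves '[0.001,0,0,0,0.002,0,0,0,0.003,0,0,0,0.004,0,0,0,0.005,0,0,0,0.005,0,0,0]'

```text
clock: 22.2
ee_pos: [566.5, 172.5, 205.0]
tool_rot: [-3.142, -0.0, 1.511]
ft_force: [-0.0, -1.8, -0.1]
gripper_width: 40.2
grip_force: 0.5
```

Emit:
send_rows --moves '[0.001,0,0,0,0.002,0,0,0,0.003,0,0,0,0.003,0,0,0]'

```text
clock: 22.6
ee_pos: [566.6, 174.0, 205.0]
tool_rot: [3.142, -0.0, 1.511]
ft_force: [-0.6, -1.6, 0.3]
gripper_width: 39.9
grip_force: 0.5
```

Emit:
send_rows --moves '[0.001,0,0,0,0.002,0,0,0,0.002,0,0,0]'

```text
clock: 22.9
ee_pos: [566.7, 175.0, 205.0]
tool_rot: [3.142, 0.0, 1.51]
ft_force: [0.2, -1.3, 0.2]
gripper_width: 40.4
grip_force: 0.5
```

Emit:
send_rows --moves '[0.001,0,0,0,0.002,0,0,0,0.002,0,0,0]'

```text
clock: 23.2
ee_pos: [566.7, 176.0, 205.0]
tool_rot: [-3.142, -0.0, 1.511]
ft_force: [-0.2, -1.2, 0.7]
gripper_width: 40.2
grip_force: 0.5
```

Emit:
send_rows --moves '[0.001,0,0,0,0.0015,0,0,0,0.0015,0,0,0]'

```text
clock: 23.5
ee_pos: [566.7, 176.8, 205.0]
tool_rot: [3.142, -0.0, 1.511]
ft_force: [1.7, -1.2, 0.8]
gripper_width: 40.3
grip_force: 0.6
```

Emit:
send_rows --moves '[0.0005,0,0,0,0.001,0,0,0,0.001,0,0,0]'

```text
clock: 23.8
ee_pos: [566.7, 177.1, 205.0]
tool_rot: [-3.142, 0.0, 1.51]
ft_force: [-0.1, -1.5, 0.2]
gripper_width: 40.3
grip_force: 1.1
```

Emit:
send_rows --moves '[0.0005,0,0,0,0.001,0,0,0,0.001,0,0,0]'

```text
clock: 24.1
ee_pos: [566.7, 177.1, 205.0]
tool_rot: [-3.141, 0.001, 1.51]
ft_force: [-0.7, -5.9, 1.0]
gripper_width: 40.1
grip_force: 2.8
```

Emit:
send_rows --moves '[0.0005,0,0,0,0.001,0,0,0,0.001,0,0,0]'

```text
clock: 24.4
ee_pos: [566.8, 177.1, 205.0]
tool_rot: [-3.141, 0.001, 1.51]
ft_force: [-1.8, -8.3, 2.2]
gripper_width: 39.9
grip_force: 4.1
```

Emit:
send_rows --moves '[0.0005,0,0,0,0.001,0,0,0,0.001,0,0,0]'

```text
clock: 24.7
ee_pos: [566.7, 177.1, 205.0]
tool_rot: [-3.141, 0.002, 1.509]
ft_force: [-3.0, -11.1, 3.3]
gripper_width: 40.0
grip_force: 5.4
```

The boards are firmly against the post at y = 177.1 and nothing moved. I'll back off now.

Emit:
send_rows --moves '[-0.003,0,0,0,-0.006,0,0,0,-0.012,0,0,0,-0.025,0,0,0,-0.05,0,0,0,-0.1,0,0,0,-0.15,0,0,0,-0.2,0,0,0,-0.2,0,-0.1,0,-0.2,0,-0.2,0,-0.25,0,-0.2,0,-0.25,0,-0.2,0]'

```text
clock: 25.9
ee_pos: [559.5, 50.1, 306.5]
tool_rot: [3.139, 0.0, 1.507]
ft_force: [-0.5, -0.0, 0.3]
gripper_width: 40.4
grip_force: 0.0
```

```bash
cat > chk.py <<'E'
from h import *
im=arm.get_image('scene'); cv2.imwrite('pics/f1.png',im); a=cv2.imread('pics/scene0.png')
st=arm.sense(); print(st['clock'],st['ee_pos'].round(0))
# stand base / post displacement vs. start by ECC-like template match (subpixel by upscaling)
def mt(x0,y0,w,h,ref,new):
    k=4; up=lambda i:cv2.resize(i,None,fx=k,fy=k,interpolation=cv2.INTER_CUBIC)
    r=cv2.matchTemplate(up(new[y0-5:y0+h+5,x0-5:x0+w+5]),up(ref[y0:y0+h,x0:x0+w]),cv2.TM_CCOEFF_NORMED)
    _,v,_,l=cv2.minMaxLoc(r); return v,l[0]/k-5,l[1]/k-5
print('base',mt(305,205,70,40,a,im)); print('posttop',mt(344,143,20,14,a,im)); print('tip',mt(320,144,9,12,a,im))
# boards vs post: row profile just below top along the near edge
import time
b=arm.get_image('scene'); print('motion',cv2.absdiff(im,b)[120:240,290:380].max())
np.set_printoptions(linewidth=250)
for y in (160,180,200): print(y,[tuple(int(c) for c in im[y,x]) for x in range(328,358,2)])
E
python3 chk.py
```

```text
25.95 [559.  52. 306.]
base (0.9936246871948242, 0.0, 0.0)
posttop (0.8283502459526062, 1.5, -1.0)
tip (0.9655275940895081, 0.0, 0.0)
motion 87
160 [(110, 162, 227), (111, 164, 230), (115, 169, 233), (81, 118, 167), (80, 115, 155), (83, 125, 166), (78, 123, 164), (78, 114, 152), (80, 116, 155), (93, 135, 178), (92, 132, 178), (63, 94, 142), (60, 88, 135), (58, 87, 134), (59, 88, 135)]
180 [(115, 170, 235), (94, 140, 201), (64, 92, 151), (68, 97, 160), (64, 91, 150), (71, 102, 169), (67, 95, 153), (90, 132, 177), (95, 136, 182), (65, 96, 142), (58, 87, 134), (55, 84, 129), (57, 86, 131), (60, 91, 139), (110, 163, 230)]
200 [(120, 175, 238), (117, 171, 235), (84, 123, 177), (65, 94, 152), (67, 96, 157), (81, 117, 164), (96, 139, 183), (68, 101, 146), (58, 86, 134), (59, 85, 130), (55, 82, 127), (61, 92, 140), (111, 164, 231), (120, 177, 240), (119, 176, 239)]
```

Emit:
send_rows --moves '[-0.1,0,0,0,-0.1,0,0,0,-0.1,0,0,0,-0.1,0,0,0,-0.1,0,0,0,-0.1,0,0,0,-0.1,0,0,0,-0.1,0,0,0,-0.1,0,0,0,-0.1,0,0,0,-0.1,0,0,0,-0.1,0,0,0]'

```text
clock: 27.2
ee_pos: [556.3, 4.0, 305.0]
tool_rot: [-3.142, 0.0, 1.51]
ft_force: [-0.0, 0.5, 0.3]
gripper_width: 40.4
grip_force: 0.0
```

```bash
python3 chk.py
python3 - <<'E'
from h import *
import time
im=cv2.imread('pics/f1.png'); b=arm.get_image('scene')
d=cv2.absdiff(im,b).max(2); ys,xs=np.where(d>25); print(len(ys), (xs.min(),xs.max(),ys.min(),ys.max()) if len(ys) else '')
R=Ro.from_euler('z',1.51); S=np.array([569.4,218.9,0])
for z in (262,240,200,150,105):
    print(z,[ (proj('scene',S+R.apply((s,-30,z)))[0]+[1.5,.2]).round(1).tolist() for s in (-32,-26,-20)], (proj('scene',S+R.apply((-20,-22.5,z)))[0]+[1.5,.2]).round(1))
for y in (160,175,190,205): print(y,b[y,325:360].mean(1).astype(int))
E
```

```text
27.25 [556.   4. 305.]
base (0.9935998320579529, 0.0, 0.0)
posttop (0.8270688056945801, 1.5, -1.0)
tip (0.9662742018699646, 0.0, 0.0)
motion 4
160 [(111, 161, 228), (112, 164, 229), (114, 168, 233), (81, 119, 168), (80, 115, 154), (82, 124, 166), (78, 123, 164), (80, 115, 153), (80, 116, 154), (92, 134, 177), (91, 133, 177), (64, 95, 142), (56, 87, 133), (59, 88, 135), (59, 88, 136)]
180 [(114, 169, 234), (95, 140, 202), (66, 93, 151), (69, 99, 160), (62, 90, 148), (71, 100, 167), (65, 94, 151), (91, 132, 178), (95, 137, 181), (63, 94, 142), (57, 86, 133), (57, 86, 130), (56, 84, 131), (62, 92, 140), (109, 162, 229)]
200 [(118, 173, 237), (115, 169, 234), (83, 121, 177), (65, 93, 151), (67, 96, 156), (81, 117, 163), (95, 137, 182), (68, 101, 146), (58, 86, 133), (56, 83, 128), (55, 82, 127), (61, 91, 139), (113, 166, 232), (121, 177, 240), (119, 175, 239)]
1 (np.int64(97), np.int64(97), np.int64(195), np.int64(195))
262 [[346.2, 157.6], [348.2, 157.3], [350.2, 157.0]] [348.8 155.7]
240 [[344.9, 164.8], [346.8, 164.5], [348.8, 164.2]] [347.5 162.9]
200 [[342.6, 177.4], [344.5, 177.1], [346.4, 176.8]] [345.1 175.5]
150 [[339.8, 192.5], [341.7, 192.2], [343.6, 191.9]] [342.3 190.4]
105 [[337.5, 205.4], [339.3, 205.0], [341.2, 204.7]] [340.  203.3]
160 [171 168 167 165 166 169 171 172 147 121 114 117 118 124 125 120 115 114
 115 117 128 134 134 133 116  98  95  92  93  93  94  93  93  95 101]
175 [172 172 172 172 173 170 136 112 108 105 101 106 104 102 100 104 107 119
 134 140 138 117  99  92  91  91  90  91  91  93  98 124 166 180 182]
190 [185 184 183 174 134 110 104  99 100 104  99 101  99 105 113 129 140 141
 124 103  94  91  91  89  87  89  90  96 120 163 175 175 175 176 177]
205 [176 176 175 175 174 170 124  85  82  80  82  91 112 128 127 118  99  93
  91  91  89  89  89  90  98 147 178 186 187 188 188 187 187 187 186]
```

Everything is still. The measured edges of the pair match the model of both boards flat against the post to within 1 px, and the stand hasn't moved. Handing in.

```bash
python3 -c "
from station import arm
print(arm.sign_off())"
```

```text
the job is handed in; nothing more can be done
None
```

The second board hangs on the hook in front of the first, and both sit flat against the post, straight and still; the final push reached about 11 N on the boards, right at the stated tipping force, but the stand did not move in the images, and I handed the job in at about 27 s.

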